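Clamp the microphone collar on its shaft flat

ROBOT

A 6-joint arm with a two-finger parallel gripper is mounted at the origin on the work surface. World frame = base frame: x ahead of the robot, y to its left, z up, the work surface at z = 0. Lengths are in m, angles in degrees, forces in N, time in s.
With the tool pointing down it reaches from about 0.35 to 1 m from the base axis. Payload 7.1 kg.
Tool frame: the origin (TCP) lies at the very end of the fingers, on their centre line; the grasp point (between the pads) lies 19 mm behind it; z points along the fingers, y is the direction in which the jaws open and shut (so a half turn about z gives the same grasp; the last joint's range is limited). The gripper opens to 85 mm and grips with 20 to 120 N. Pads are 22 mm wide; open, the fingers measure 114 mm over their backs; the gripper's body (76 mm by 85 mm) begins 54 mm behind the grasp point. The pads swing forward as they close: fully open they stand 13 mm farther back than shut.
Start: joints at [-67.781, 24.242, 93.386, -0, 62.372, -1.089], TCP at [0.247, -0.574, 0.231] pointing down, gripper open.
Joint ranges: [-172.04, 172.04], [-51.8, 120.97], [4.93, 147.93], [-75.15, 255.16], [6.16, 154.13], [-145.62, 145.62]. Speed limits (degrees/s): [136.94, 136.94, 172.46, 180, 180, 180].

INTERFACE

Orientations are given as a 3x3 rotation matrix whose columns are the frame's x, y, z axes.
In Python, from station import arm gives the robot as it stands. The module is installed in compiled form; this text tells all that it offers.
- The arm moves only by the shell command python3 -m pendant 'ROWS' [FORCE]. ROWS is JSON, a list of rows, each a list of 3 entries, a list of its own where there are three numbers: the turn, a rotation vector about the tool's x, y, z in degrees, then the shift along the tool's x, y, z in m, then the finger opening in m, from 0 to 0.0854. A call has exactly 8 rows; each row shifts and turns the commanded pose from where the row before left it, along the tool's axes as they then stand; what a row does not reach is not made up. A row lasts 1/8 s, in which the tool goes at most 62.5 mm and 10.7 degrees, less where a joint would pass 70% of its speed; a pose out of reach is approached as far as the arm can. A call is refused whole if a number of a shift passes 0.0625 or a number of a turn 10.7, either way. A call with a gripper value outside its range is refused whole. The fingers move at their own pace and stop on an object; FORCE is the grip in N (left out, the last holds). Time passes only in rows, so rows that do not move let the fingers close, or fill a call up. It gives the time, the measured TCP pose, the force and the opening at its end, in the units of the state.
- arm.get_state(): the state, without advancing time (a new reading comes with each control period).
- arm.snapshot(name): name is "scene" or "side" or "wrist"; returns the picture (420x560x3 uint8, blue, green, red); there is no depth.
- arm.camera_model(name): a dict with "camera_matrix" (3x3 intrinsics, pixels), "T" (4x4, takes a point from camera to world coordinates). Camera axes: x right, y up, looking along -z (the intrinsics and any distortion apply to the point x, -y, -z); pixel columns grow to the right and rows downward; lengths in m; the calibration is good to about 2 mm. A picture is of the moment at which its call begins: read the wrist's pose just before it. camera_model takes no time and is no camera call; for the wrist camera it gives the pose at the moment of the call.
- arm.sign_off(): hands the job in, once; it reports no verdict.
The state is a dict: "clock": time; "joint_positions": joint angles; "dq": joint speeds; "tau": joint torques, N m; "position": TCP position; "ee_rot": TCP orientation; "force": force on the tool from outside, world axes, zero at the start; "moment": the same for the moment, N m; "gripper_width": finger opening in m.
Only numpy, scipy, OpenCV 4.12 (cv2) and the standard library are available. Lean on these libraries where they do the work, as an engineer would, in place of code of your own. Each camera call takes 0.05 s, during which the arm holds its last target. There are 200 camera calls.

TASK

The microphone's collar is loose on the measuring stand's shaft: turn the collar until its clamp screw squarely faces the flat milled on the shaft, and only then swing the screw's lever down clockwise as far as it goes, so that it is fully tight. Turn the collar by its metal arm, never by the delicate microphone capsule at the arm's end, do not disturb the wooden bowl, the calibrator or the screwdriver, and let go at the end.

Things in the scene. Friction and masses are not known exactly. Their poses are not given: they have to be found in the camera images.
- stand: Fixed plywood block 150 x 150 x 70 mm with an upright steel shaft, 35 mm thick, at its centre; shaft top 168 mm above the table, 33 mm above the collar. A bright flat is milled along one side of the shaft (12.5 mm from the axis, 24 mm wide; from above the shaft looks like a D). Origin: on the shaft axis at table level. +x: outward direction of the flat; z: up.
- collar (a joint): Turn of the loose aluminium collar (64 mm across, 35 mm high, mid height 117.5 mm) about the shaft, rad, positive counter-clockwise from above; 0 = screw squarely faces the flat (along the stand's +x). Starts well positive; 0.12 N m friction, stays where left. Its clamp screw sits in a 26 mm wide block reaching 75 mm from the axis; the microphone arm is opposite.
- lever (a joint): Turn of the lever about the clamp screw (horizontal, radial, 117.5 mm up), rad: 0 straight up, growing clockwise as seen facing the screw; pi/2 level, pointing counter-clockwise round the shaft from above. Starts loose, 0 to 0.3. Fully tight at its stop, 1.57. It can be swung wherever the screw faces, but off the flat that spoils the shaft. 0.3 N m friction, stays where left.
- bar_grip (a point): Point on the collar's microphone arm, on its centre line, 75 mm from the shaft axis on the side opposite the screw, 117.5 mm above the table. The arm is a plain aluminium bar, 14 mm wide and 20 mm high, bare from 32 to 107 mm from the axis.
- lever_ball (a point): Centre of the black 22 mm ball at the end of the lever (an 11 mm bar): 75 mm from the screw's axis and, along that axis, 85 mm from the shaft axis. It moves in the upright plane across the screw; it can be pinched from above with one finger either side of that plane and led down in an arc, sliding round between the fingers.
- capsule: Delicate microphone capsule, 20 to 26 mm in diameter, in line with the arm, from 107 to 170 mm from the shaft axis. Origin: where it joins the arm. Its -x axis points outward. Must not be touched.
- bowl: Loose wooden bowl, 170 mm across, 42 mm high, beside the stand. Origin: centre of its underside. Bystander.
- calibrator: Loose grey sound calibrator, a stepped cylinder 44 mm across and 58 mm high, upright beside the stand. Origin: centre of its underside. Bystander.
- screwdriver: Loose screwdriver lying on the table beyond the stand. Bystander.

How it is judged:
By the outcome, as a careful person would: the job done as asked, in the order asked, and still so for the second after the job is handed in, with the robot touching nothing.
It also fails if it takes over 53 s, if anything falls off the work surface, if the arm or the gripper's body presses on something with over 40 N, if the wrist force passes 120 N, or if a joint passes its speed limit or range.

## Working session

There is one attempt and no reset: what is moved stays moved. The work goes in short steps, Python scripts to look and compute and a shell command to move; the robot and the scene stay as the last step left them, time stands still between calls to the robot, and variables do not carry over. Pictures are saved under pics/ and viewed, about 8 in all and at most 12, crops included, and the job is handed in when it is done.

```bash
mkdir -p pics; ls; python3 - <<'E'
from station import arm
import cv2,numpy as np
np.set_printoptions(precision=4,suppress=True)
s=arm.get_state();print(s['clock'],s['position'],s['ee_rot'],s['gripper_width'])
for n in("scene","side","wrist"):
    m=arm.camera_model(n);print(n,m);cv2.imwrite(f"pics/{n}0.png",arm.snapshot(n))
E
```

```text
pics
0.0 [ 0.2471 -0.5735  0.2305] [[ 0.9184  0.3957 -0.0006]
 [ 0.3957 -0.9184  0.0014]
 [ 0.     -0.0015 -1.    ]] 0.08519288469480862
scene {'camera_matrix': array([[450.8886,   0.    , 275.9943],
       [  0.    , 450.8886, 203.206 ],
       [  0.    ,   0.    ,   1.    ]]), 'T': array([[-0.5425, -0.6622,  0.5169,  1.1053],
       [ 0.8399, -0.4183,  0.3457,  0.3875],
       [-0.0127,  0.6217,  0.7831,  0.9175],
       [ 0.    ,  0.    ,  0.    ,  1.    ]])}
side {'camera_matrix': array([[405.0124,   0.    , 272.9036],
       [  0.    , 405.0124, 211.5996],
       [  0.    ,   0.    ,   1.    ]]), 'T': array([[-0.7492,  0.3987, -0.5289,  0.0906],
       [-0.6623, -0.4638,  0.5885,  0.594 ],
       [-0.0107,  0.7912,  0.6115,  0.6827],
       [ 0.    ,  0.    ,  0.    ,  1.    ]])}
wrist {'camera_matrix': array([[293.1722,   0.    , 278.9501],
       [  0.    , 293.1722, 214.0541],
       [  0.    ,   0.    ,   1.    ]]), 'T': array([[ 0.3958,  0.8752,  0.2782,  0.3177],
       [-0.9183,  0.3776,  0.1186, -0.5432],
       [-0.0012, -0.3025,  0.9532,  0.3725],
       [ 0.    ,  0.    ,  0.    ,  1.    ]])}
```

View pics/scene0.png

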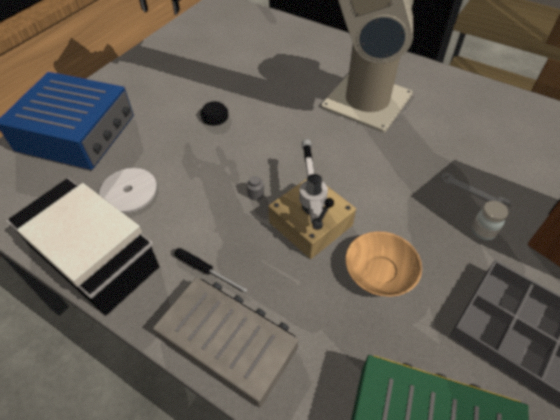

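View pics/side0.png

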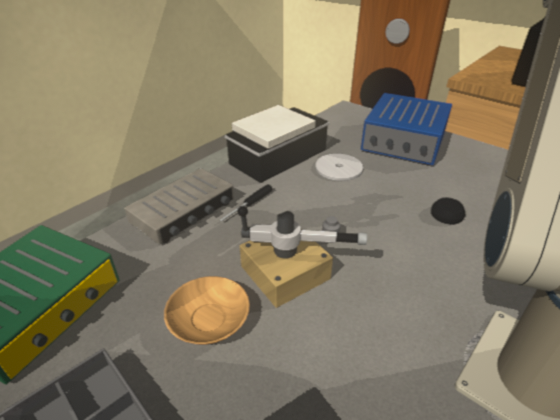

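View pics/wrist0.png

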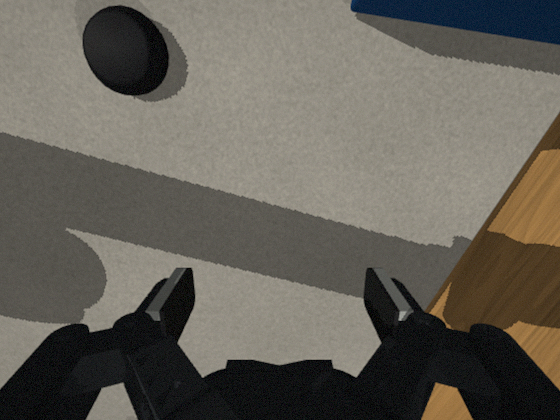

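The scene view shows the stand at about (315,205), the lever ball near (329,203), the arm and capsule pointing to (307,145), the calibrator at (255,187), the bowl at (383,265) and the screwdriver at (210,268). In the side view the shaft is at (285,220), the ball at (242,211) and the capsule tip at (363,238). I'll enlarge both.

```bash
cat > h.py <<'E'
from station import arm
import cv2,numpy as np
np.set_printoptions(precision=4,suppress=True)
def ray(m,u,v):
    K=m["camera_matrix"];T=m["T"]
    d=np.array([(u-K[0,2])/K[0,0],-(v-K[1,2])/K[1,1],-1.])
    return T[:3,3],T[:3,:3]@d
def onz(m,u,v,z):
    o,d=ray(m,u,v);return o+d*(z-o[2])/d[2]
def tri(*obs):
    A=np.zeros((3,3));b=np.zeros(3);R=[]
    for m,u,v in obs:
        o,d=ray(m,u,v);d=d/np.linalg.norm(d);P=np.eye(3)-np.outer(d,d);A+=P;b+=P@o;R.append((o,P))
    x=np.linalg.solve(A,b);return x,[np.linalg.norm(P@(x-o)) for o,P in R]
def proj(m,p):
    T=m["T"];c=T[:3,:3].T@(np.asarray(p)-T[:3,3]);K=m["camera_matrix"]
    return K[0,0]*c[0]/-c[2]+K[0,2],-K[1,1]*c[1]/-c[2]+K[1,2]
E
python3 - <<'E'
import cv2,numpy as np
a=cv2.imread("pics/scene0.png")[130:255,240:370];b=cv2.imread("pics/side0.png")[195:305,230:375]
A=cv2.resize(a,None,fx=3,fy=3,interpolation=cv2.INTER_CUBIC);B=cv2.resize(b,None,fx=2.8,fy=2.8,interpolation=cv2.INTER_CUBIC)
h=max(A.shape[0],B.shape[0]);f=lambda x:cv2.copyMakeBorder(x,0,h-x.shape[0],0,0,cv2.BORDER_CONSTANT)
cv2.imwrite("pics/crop.png",np.hstack([f(A),f(B)]))
E
```

```text
(no output)
```

View pics/crop.png

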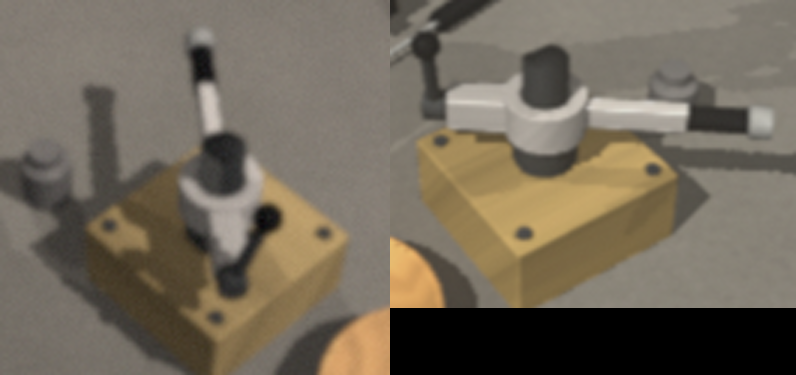

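Crop: scene (×3) shows the ball at (268,217), capsule end at (201,32), shaft top at (222,146). Side (×2.8) shows the ball at (37,45), capsule end at (380,122), shaft top at (155,55). The flat isn't resolved, so the wrist camera must look from above.

```bash
python3 - <<'E'
from h import *
a=arm.camera_model("scene");b=arm.camera_model("side")
S=lambda x,y:(a,240+x/3,130+y/3)
D=lambda x,y:(b,230+x/2.8,195+y/2.8)
for n,s,d in(("shafttop",(222,146),(155,55)),("ball",(268,217),(37,45)),("tip",(201,32),(380,122)),("screwend",(232,284),(43,107)),("boltR/front",(323,233),(134,233))):
    print(n,*tri(S(*s),D(*d)))
for n,p in(("L",(109,226)),("R",(323,233)),("B",(215,318))): print(n,onz(*S(*p),.07))
for n,p in(("L",(50,141)),("R",(264,170)),("B",(134,233))): print(n,onz(*D(*p),.07))
print("bowl",onz(a,383,262,.03),"calib",onz(*S(45,160),.055),"cal side",onz(*D(283,80),.055))
E
```

```text
shafttop [0.5085 0.0909 0.1694] [np.float64(0.0001338030725984589), np.float64(0.00013380307259835825)]
ball [0.5635 0.1572 0.1892] [np.float64(0.0005554123866688333), np.float64(0.0005554123866689741)]
tip [ 0.3692 -0.0058  0.1211] [np.float64(0.001567999554068743), np.float64(0.001567999554068763)]
screwend [0.5771 0.1421 0.114 ] [np.float64(0.00019693739417525169), np.float64(0.00019693739417517674)]
boltR/front [0.4659 0.1644 0.0697] [np.float64(0.00024840131952943165), np.float64(0.0002484013195293872)]
L [0.5509 0.0176 0.07  ]
R [0.4663 0.1647 0.07  ]
B [0.5824 0.1332 0.07  ]
L [0.5813 0.1334 0.07  ]
R [0.4328 0.0489 0.07  ]
B [0.4658 0.1643 0.07  ]
bowl [0.5329 0.2935 0.03  ] calib [ 0.5104 -0.0731  0.055 ] cal side [ 0.4945 -0.0667  0.055 ]
```

Axis is about (0.508, 0.091), with shaft top at 0.169 m (expected 0.168) and ball height 0.189 m (expected 0.1925 or less). The screw heads at about 35.5°. Next I move the wrist camera above the stand to see the D.

```bash
R='[[0,0,0],[0.0315,-0.0318,-0.0044],0.0854]'; python3 -m pendant '[[[0,0,0],[0.0315,-0.0318,-0.0044],0.0854],[[0,0,0],[0.0315,-0.0318,-0.0044],0.0854],[[0,0,0],[0.0315,-0.0318,-0.0044],0.0854],[[0,0,0],[0.0315,-0.0318,-0.0044],0.0854],[[0,0,0],[0.0315,-0.0318,-0.0044],0.0854],[[0,0,0],[0.0315,-0.0318,-0.0044],0.0854],[[0,0,0],[0.0315,-0.0318,-0.0044],0.0854],[[0,0,0],[0.0315,-0.0318,-0.0044],0.0854]]' 20
python3 -m pendant '[[[0,0,0],[0.0315,-0.0318,-0.0044],0.0854],[[0,0,0],[0.0315,-0.0318,-0.0044],0.0854],[[0,0,0],[0.0315,-0.0318,-0.0044],0.0854],[[0,0,0],[0.0315,-0.0318,-0.0044],0.0854],[[0,0,0],[0.0315,-0.0318,-0.0044],0.0854],[[0,0,0],[0.0315,-0.0318,-0.0044],0.0854],[[0,0,-6],[0.0315,-0.0318,-0.0044],0.0854],[[0,0,-6],[0.0315,-0.0280,-0.0044],0.0854]]'
python3 - <<'E'
from h import *
m=arm.camera_model("wrist");im=arm.snapshot("wrist");np.savez("w1.npz",K=m["camera_matrix"],T=m["T"])
cv2.imwrite("pics/wrist1.png",im);s=arm.get_state();print(s['clock'],s['position'],s['ee_rot'],proj(m,[.508,.091,.168]))
E
```

```text
clock: 1.15
position: [0.3783, -0.2392, 0.2666]
ee_rot: [[0.918, 0.396, -0.0], [0.396, -0.918, 0.0], [-0.0, -0.0, -1.0]]
force: [0.1, 0.6, 0.0]
gripper_width: 0.0854
clock: 2.15
position: [0.5065, 0.0924, 0.3017]
ee_rot: [[0.814, 0.581, -0.0], [0.581, -0.814, -0.0], [-0.0, -0.0, -1.0]]
force: [0.7, -0.6, -0.5]
gripper_width: 0.0856
2.2 [0.5084 0.096  0.3025] [[ 0.8107  0.5854  0.0023]
 [ 0.5854 -0.8107  0.0026]
 [ 0.0034 -0.0008 -1.    ]] (np.float64(281.1944416501231), np.float64(203.25992843143837))
```

View pics/wrist1.png

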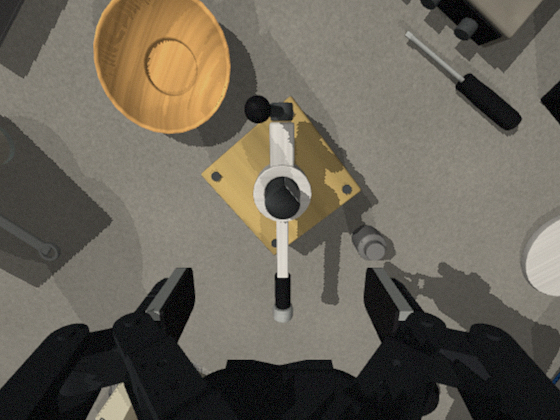

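The wrist view shows the stand from above: shaft at (283,195), screw upward to (282,112), ball at (258,108), arm downward. There's a hint of the flat at upper right of the shaft, so I'll enlarge with contrast.

```bash
python3 - <<'E'
import cv2,numpy as np
a=cv2.imread("pics/wrist1.png")[160:230,245:325]
A=cv2.resize(a,None,fx=7.5,fy=7.5,interpolation=cv2.INTER_CUBIC).astype(float)
cv2.imwrite("pics/crop2.png",np.clip(255*(A/255)**.5,0,255).astype(np.uint8))
E
```

```text
(no output)
```

View pics/crop2.png

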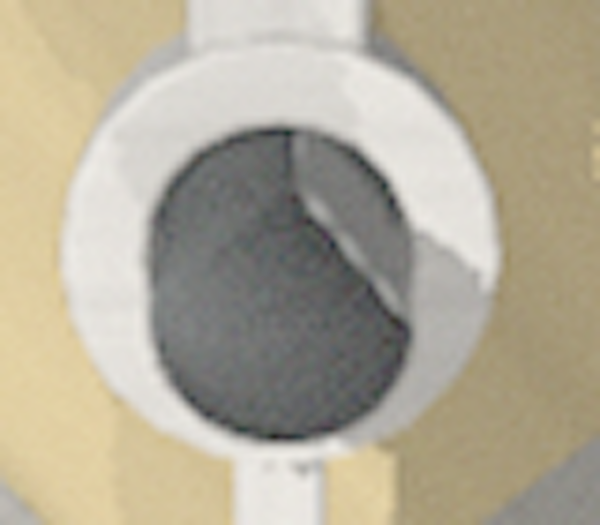

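The D is clear: the flat's top edge runs from (300,200) to (407,322) in the crop, facing upper right. I'll measure its normal and the screw/arm line through ray casting.

```bash
python3 - <<'E'
from h import *
z=np.load("w1.npz");m=dict(camera_matrix=z["K"],T=z["T"])
im=cv2.imread("pics/wrist1.png")
P=lambda x,y,h:onz(m,245+x/7.5-.43,160+y/7.5-.43,h)
p,q=P(300,200,.168),P(407,322,.168);d=q-p;print("chord",np.hypot(*d[:2]),"normal deg",np.degrees(np.arctan2(d[0],-d[1])),np.degrees(np.arctan2(-d[0],d[1])))
g=cv2.resize(cv2.cvtColor(im,6)[160:230,245:325],None,fx=7.5,fy=7.5,interpolation=cv2.INTER_CUBIC).astype(float)
# refine: bright ridge & dark->bright gradient across chord
n=np.array([122,-107.])/np.hypot(122,107);t=np.array([107,122.])/np.hypot(122,107);E=[];Rg=[]
for s in np.arange(20,145,4):
    b=np.array([300,200])+t*s;k=np.arange(-14,15)
    v=np.array([g[int(round((b+n*i)[1])),int(round((b+n*i)[0]))] for i in k])
    v=np.convolve(v,[.25,.5,.25],'same');gr=np.gradient(v)[2:-2];i=k[2:-2][gr.argmax()];E.append(b+n*i);Rg.append(i)
E=np.array(E);W=np.array([P(*e,.168)[:2] for e in E]);
vx,vy,x0,y0=cv2.fitLine(W.astype(np.float32),cv2.DIST_HUBER,0,.01,.01).ravel();a=np.degrees(np.arctan2(vx,-vy))
print("refined normal",a,a-180,"offs",Rg)
# circle of top: left boundary
pts=[(150,300),(157,350),(185,400),(225,430),(283,440),(340,428),(385,392)]
W2=np.array([P(*e,.168)[:2] for e in pts]);A=np.c_[2*W2,np.ones(len(W2))];c=np.linalg.lstsq(A,(W2**2).sum(1),rcond=None)[0]
ax=c[:2];print("axis",ax,"R",np.sqrt(c[2]+ax@ax),"chord dist",(np.array([x0,y0])-ax)@np.array([-vy,vx]))
# bar: bright rows between collar and black band
G=cv2.cvtColor(im,6)
def mid(rows,lo,hi,h,th):
    o=[]
    for r in rows:
        c=np.where(G[r,lo:hi]>th)[0]+lo
        if len(c): o.append((*onz(m,c.mean(),r,h)[:2],len(c)))
    return np.array(o)
B=mid(range(228,270,3),268,300,.1275,150);print(B)
l=cv2.fitLine(B[:,:2].astype(np.float32),cv2.DIST_HUBER,0,.01,.01).ravel();print("bar dir",np.degrees(np.arctan2(l[1],l[0])),"axis dist from line",l[0]*(ax[1]-l[3])-l[1]*(ax[0]-l[2]))
S=mid(range(125,162,4),255,310,.1305,170);print(S)
for n,o in(("ballz.19",onz(m,258,108,.19)),("capend",onz(m,283,318,.1175)),("calib",onz(m,374,246,.058)),("screwend",onz(m,282,110,.1175))):print(n,o,np.degrees(np.arctan2(*(o[:2]-ax)[::-1])),np.hypot(*(o[:2]-ax)))
E
```

```text
chord 0.021362805943650247 normal deg -13.549590848607219 166.4504091513928
refined normal 164.82663 -15.17337 offs [np.int64(0), np.int64(0), np.int64(0), np.int64(0), np.int64(0), np.int64(1), np.int64(0), np.int64(0), np.int64(1), np.int64(0), np.int64(-1), np.int64(0), np.int64(0), np.int64(-3), np.int64(-3), np.int64(-1), np.int64(-3), np.int64(-3), np.int64(-2), np.int64(-3), np.int64(-1), np.int64(-1), np.int64(0), np.int64(-1), np.int64(-2), np.int64(0), np.int64(-1), np.int64(-2), np.int64(-4), np.int64(-5), np.int64(-3), np.int64(-4)]
axis [0.5098 0.0912] R 0.017086740166400806 chord dist -0.01160630710373555
[[ 0.4757  0.0662 27.    ]
 [ 0.4728  0.0639 27.    ]
 [ 0.47    0.0615 28.    ]
 [ 0.4669  0.0593 28.    ]
 [ 0.4645  0.0563 16.    ]
 [ 0.4605  0.0554 11.    ]
 [ 0.4574  0.0531 11.    ]
 [ 0.4543  0.0509 11.    ]
 [ 0.4511  0.0487 11.    ]
 [ 0.448   0.0464 11.    ]
 [ 0.4448  0.0441 11.    ]
 [ 0.4416  0.0418 11.    ]
 [ 0.4384  0.0395 11.    ]
 [ 0.4351  0.0372 11.    ]]
bar dir 35.250027 axis dist from line 0.0009250986670526345
[[ 0.564   0.1374 13.    ]
 [ 0.5614  0.1343 15.    ]
 [ 0.5591  0.1307 18.    ]
 [ 0.5561  0.128  19.    ]
 [ 0.5532  0.1252 18.    ]
 [ 0.5508  0.1216 21.    ]
 [ 0.5478  0.1188 22.    ]
 [ 0.5444  0.1164 22.    ]
 [ 0.541   0.114  22.    ]
 [ 0.5376  0.1115 22.    ]]
ballz.19 [0.5672 0.157  0.19  ] 48.88279943521777 0.0873224572758546
capend [ 0.3711 -0.0107  0.1175] -143.72802973521684 0.17211477839130965
calib [ 0.5093 -0.0724  0.058 ] -90.18468029413334 0.16356724340614967
screwend [0.5798 0.141  0.1175] 35.46051359664286 0.08586045375404829
```

The flat's normal is -15.1° (the block's side also gives -15.2°), and the bar/screw line is at 35.5°. So the collar must turn about -50.6° about axis (0.509, 0.091), and the bar grip point is (0.4475, 0.047). Next: approach above the bar.

```bash
python3 -m pendant '[[[0,0,0],[-0.039,0.003,0],0.0854],[[0,0,0],[-0.039,0,0],0.0854],[[0,0,0],[0,0,0.025],0.0854],[[0,0,0],[0,0,0.025],0.0854],[[0,0,0],[0,0,0.025],0.0854],[[0,0,0],[0,0,0.025],0.0854],[[0,0,0],[0,0,0.025],0.0854],[[0,0,0],[0,0,0.020],0.0854]]'
python3 - <<'E'
from h import *
s=arm.get_state();p=s['position'];R=s['ee_rot'];print(p,R,np.array(R).T@(np.array([.4475,.047,.105])-p))
E
```

```text
clock: 3.2
position: [0.4439, 0.0433, 0.1557]
ee_rot: [[0.816, 0.578, -0.001], [0.578, -0.816, -0.0], [-0.001, -0.0, -1.0]]
force: [-0.1, 0.1, 0.6]
gripper_width: 0.0852
[0.4439 0.0433 0.1557] [[ 0.8162  0.5778 -0.0009]
 [ 0.5778 -0.8162 -0.    ]
 [-0.0007 -0.0005 -1.    ]] [ 0.0051 -0.0009  0.0507]
```

```bash
python3 -m pendant '[[[0,0,0],[0.005,-0.0007,0.024],0.0854],[[0,0,0],[0,0,0.024],0.0854],[[0,0,0],[0,0,0],0.012],[[0,0,0],[0,0,0],0.01],[[0,0,0],[0,0,0],0.01],[[0,0,0],[0,0,0],0.01],[[0,0,0],[0,0,0],0.01],[[0,0,0],[0,0,0],0.01]]' 25
python3 - <<'E'
from h import *
s=arm.get_state();p=s['position'];R=np.array(s['ee_rot']);print(p,s['force'],s['moment'],np.degrees(np.arctan2(R[1,0],R[0,0])),s['joint_positions'],np.hypot(*(p[:2]-[.5088,.0912])))
cv2.imwrite("pics/scene2.png",cv2.resize(arm.snapshot("scene")[120:260,240:380],None,fx=4,fy=4,interpolation=2))
E
```

```text
clock: 4.2
position: [0.4485, 0.0468, 0.1096]
ee_rot: [[0.816, 0.578, 0.001], [0.578, -0.816, 0.0], [0.001, 0.001, -1.0]]
force: [-0.6, -0.3, 5.0]
gripper_width: 0.0132
[0.4485 0.0468 0.1096] [-0.6089 -0.3004  5.0056] [-0.0057  0.2247  0.0726] 35.322419011778784 [  4.4523  21.4567 119.6115  -0.0067  38.852   59.1351] 0.07482737622854752
```

View pics/scene2.png

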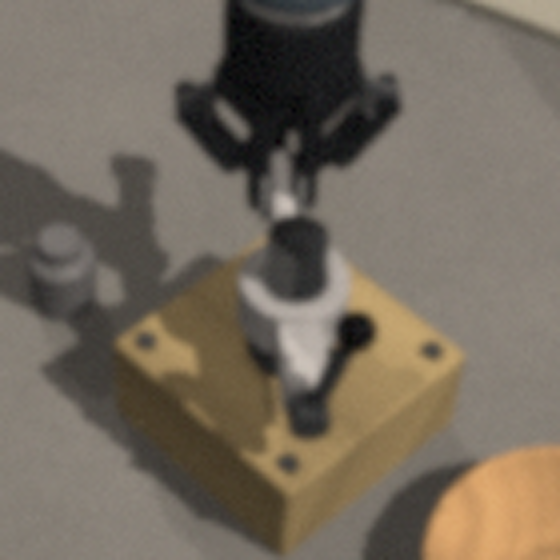

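Both fingers hold the bare bar (13 mm opening, 75 mm from the axis, yaw 35.3°), clear of the capsule. Now a first 16.8° of arc, then a check.

```bash
python3 -m pendant '[[[0,0,4.2],[0,-0.0055,0],0.01],[[0,0,4.2],[0,-0.0055,0],0.01],[[0,0,4.2],[0,-0.0055,0],0.01],[[0,0,4.2],[0,-0.0055,0],0.01],[[0,0,0],[0,0,0],0.01],[[0,0,0],[0,0,0],0.01],[[0,0,0],[0,0,0],0.01],[[0,0,0],[0,0,0],0.01]]'
python3 - <<'E'
from h import *
s=arm.get_state();p=s['position'];R=np.array(s['ee_rot']);a=np.array([.5088,.0912]);print(p,s['force'],s['moment'],np.degrees(np.arctan2(R[1,0],R[0,0])),np.hypot(*(p[:2]-a)),np.degrees(np.arctan2(*(a-p[:2])[::-1])))
E
```

```text
clock: 5.25
position: [0.4385, 0.0663, 0.1096]
ee_rot: [[0.948, 0.319, 0.002], [0.319, -0.948, 0.001], [0.002, 0.0, -1.0]]
force: [0.3, 3.4, 7.3]
gripper_width: 0.0133
[0.4385 0.0663 0.1096] [0.274  3.4285 7.2893] [0.5962 0.0078 0.1861] 18.606204362957882 0.07458091323770928 19.512382909321087
```

```bash
python3 -m pendant '[[[0,0,4.2],[0,-0.0055,0],0.01],[[0,0,4.2],[0,-0.0055,0],0.01],[[0,0,4.2],[0,-0.0055,0],0.01],[[0,0,4.2],[0,-0.0055,0],0.01],[[0,0,4.2],[0,-0.0055,0],0.01],[[0,0,4.2],[0,-0.0055,0],0.01],[[0,0,4.2],[0,-0.0055,0],0.01],[[0,0,4.2],[0,-0.0055,0],0.01]]'
python3 -m pendant '[[[0,0,0],[0,0,0],0.01],[[0,0,0],[0,0,0],0.01],[[0,0,0],[0,0,0],0.01],[[0,0,0],[0,0,0],0.04],[[0,0,0],[0,0,0],0.0854],[[0,0,0],[0,0,0],0.0854],[[0,0,0],[0,0,0],0.0854],[[0,0,0],[0,0,0],0.0854]]' 
python3 - <<'E'
from h import *
s=arm.get_state();p=s['position'];R=np.array(s['ee_rot']);a=np.array([.5088,.0912]);print(p,s['force'],s['moment'],np.degrees(np.arctan2(R[1,0],R[0,0])),np.hypot(*(p[:2]-a)),np.degrees(np.arctan2(*(a-p[:2])[::-1])),s['joint_positions'])
E
```

```text
clock: 6.25
position: [0.4367, 0.1097, 0.1096]
ee_rot: [[0.966, -0.26, 0.004], [-0.26, -0.966, 0.001], [0.004, -0.002, -1.0]]
force: [4.0, 1.6, 1.4]
gripper_width: 0.0132
clock: 7.25
position: [0.4344, 0.1092, 0.1087]
ee_rot: [[0.966, -0.26, -0.0], [-0.26, -0.966, -0.0], [-0.0, 0.0, -1.0]]
force: [-0.1, -0.5, -0.6]
gripper_width: 0.086
[0.4344 0.1092 0.1087] [-0.095  -0.5189 -0.5535] [0.0413 0.0452 0.0052] -15.088278607546375 0.07654286481377683 -13.62612845326865 [ 12.5926  21.3937 119.9408  -0.0014  38.6786 117.682 ]
```

Released with yaw at -15.1°. I rise and view from above to check squareness.

```bash
python3 -m pendant '[[[0,0,0],[0,0,-0.04],0.0854],[[0,0,0],[0,0,-0.045],0.0854],[[0,0,0],[0,0,-0.045],0.0854],[[0,0,0],[0,0,-0.04],0.0854],[[0,0,0],[0.035,0,0],0.0854],[[0,0,0],[0.035,0,0],0.0854],[[0,0,0],[0,0,0],0.0854],[[0,0,0],[0,0,0],0.0854]]'
python3 - <<'E'
from h import *
m=arm.camera_model("wrist");im=arm.snapshot("wrist");np.savez("w2.npz",K=m["camera_matrix"],T=m["T"])
cv2.imwrite("pics/wrist2.png",im)
s=arm.get_state();print(s['position'],s['force'])
a=cv2.resize(im[90:330,170:390],None,fx=2.5,fy=2.5,interpolation=2);cv2.imwrite("pics/crop3.png",np.clip(255*(a/255.)**.6,0,255).astype(np.uint8))
G=cv2.cvtColor(im,6)
o=[]
for r in range(228,275,3):
    c=np.where(G[r,260:310]>140)[0]+260
    if len(c): o.append((*onz(m,c.mean(),r,.1275)[:2],len(c),r,c.mean()))
print(np.array(o))
E
```

```text
clock: 8.25
position: [0.5012, 0.091, 0.2782]
ee_rot: [[0.965, -0.261, -0.002], [-0.261, -0.965, -0.0], [-0.002, 0.001, -1.0]]
force: [0.1, 0.1, -0.8]
gripper_width: 0.0853
[0.501  0.0911 0.2783] [-0.4076  0.3192 -0.4766]
[[  0.4704   0.0988  39.     228.     279.    ]
 [  0.4671   0.0997  39.     231.     279.    ]
 [  0.464    0.1016  37.     234.     278.    ]
 [  0.4622   0.108   20.     237.     272.75  ]
 [  0.4581   0.1063  17.     240.     275.2353]
 [  0.4542   0.1054  13.     243.     277.    ]
 [  0.4515   0.1089  17.     246.     274.5294]
 [  0.4481   0.1098  17.     249.     274.5882]
 [  0.4435   0.1066  14.     252.     278.5   ]
 [  0.4402   0.108   19.     255.     278.0526]
 [  0.4363   0.1077  19.     258.     279.2632]
 [  0.4337   0.112   23.     261.     276.1304]
 [  0.431    0.1159  17.     264.     273.3529]
 [  0.4269   0.1149  18.     267.     275.2222]
 [  0.4221   0.1115  25.     270.     279.32  ]
 [  0.4188   0.1136  19.     273.     278.2632]]
```

View pics/crop3.png

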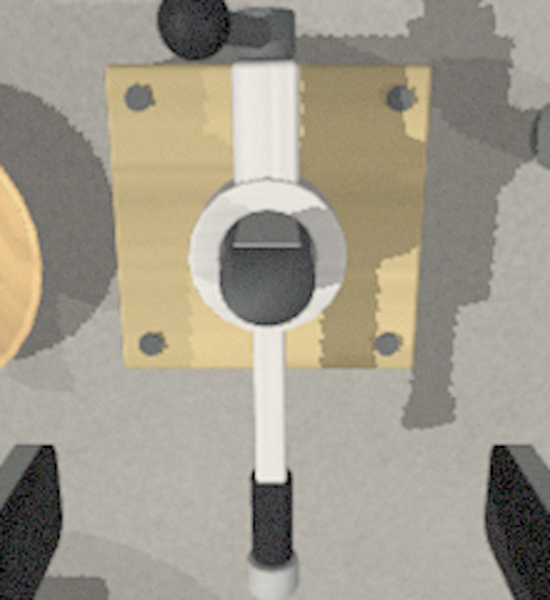

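The crop shows the flat's edge level at y≈243 (x 233–302), facing straight up toward the screw block, with the arm straight down. I'll measure the residual with rays.

```bash
python3 - <<'E'
from h import *
z=np.load("w2.npz");m=dict(camera_matrix=z["K"],T=z["T"]);im=cv2.imread("pics/wrist2.png")
hsv=cv2.cvtColor(im,40).astype(int);G=cv2.cvtColor(im,6).astype(float)
def edges(rows,lo,hi,h):
    o=[]
    for r in rows:
        v=cv2.GaussianBlur(G[r-1:r+2],(3,3),0)[1];v=np.interp(np.arange(lo,hi,.1),np.arange(560),v);g=np.gradient(v)
        l=lo+.1*g.argmax();rr=lo+.1*g.argmin();o.append((*onz(m,(l+rr)/2,r,h)[:2],rr-l))
    return np.array(o)
def ang(o,n):
    w=o[:,2];o=o[abs(w-np.median(w))<1.5];l=cv2.fitLine(o[:,:2].astype(np.float32),cv2.DIST_HUBER,0,.01,.01).ravel()
    print(n,len(o),"w",np.median(w),"dir",np.degrees(np.arctan(l[1]/l[0])),"pt",l[2:])
    return o
B=ang(edges(range(226,280),268,290,.1275),"bar")
S=ang(edges(range(118,160),255,297,.1305),"screw block")
# flat edge
E=[]
for c in np.arange(266,289):
    v=np.interp(np.arange(182,193,.1),np.arange(420),G[:,c]);g=np.gradient(v);E.append((*onz(m,c,182+.1*g.argmin(),.168)[:2],182+.1*g.argmin()))
E=np.array(E);l=cv2.fitLine(E[:,:2].astype(np.float32),cv2.DIST_HUBER,0,.01,.01).ravel();print("flat normal",np.degrees(np.arctan(-l[0]/l[1])),E[:,2])
# bolts
def bl(x,y):return onz(m,170+x/2.5-.3,90+y/2.5-.3,.07)[:2]
q=[bl(138,97),bl(401,97),bl(388,344),bl(152,344)]
print("bolt ctr",np.mean(q,0),"stand x",np.degrees(np.arctan2(*(q[0]+q[1]-q[2]-q[3])[::-1])))
mk=(G<45).astype(np.uint8);mk[150:]=0;mk[:, :225]=0;mk[:,280:]=0
cs=max(cv2.findContours(mk,0,1)[0],key=cv2.contourArea);(u,v),rad=cv2.minEnclosingCircle(cs);print("ball px",u,v,rad)
for zz in(.185,.19,.1925):print(onz(m,170+193/2.5,90+23/2.5,zz))
E
```

```text
bar 54 w 11.0 dir -14.509564 pt [0.4443 0.1083]
screw block 42 w 24.599999999999994 dir -13.962433 pt [0.561  0.0779]
flat normal -15.103996 [188.2 188.2 188.2 188.2 188.2 188.2 188.2 188.2 188.2 188.2 188.2 188.2
 188.2 188.2 188.2 188.2 188.2 188.2 188.2 188.2 188.2 188.2 188.2]
bolt ctr [0.5093 0.09  ] stand x -15.063344610815319
ball px 256.0 97.5 23.135570526123047
[0.5964 0.0895 0.185 ]
[0.5959 0.0891 0.19  ]
[0.5957 0.0889 0.1925]
```

The residual is about 0.5° (bar -14.5°, bar-to-screw-block line -14.6°, flat -15.1°), which counts as square. The lever is at about 0.28 rad, with the ball near (0.596, 0.089, 0.190). I turn the tool 90° so that y is radial and x is tangential counter-clockwise, and go above the ball.

```bash
python3 -m pendant '[[[0,0,-10.5],[0,0,0],0.0854],[[0,0,-10.5],[0,0,0],0.0854],[[0,0,-10.5],[0,0,0],0.0854],[[0,0,-10.5],[0,0,0],0.07],[[0,0,-10.5],[0,0,0],0.06],[[0,0,-10.5],[0,0,0],0.06],[[0,0,-10.5],[0,0,0],0.06],[[0,0,-10.5],[0,0,0],0.06]]' 40
python3 -m pendant '[[[0,0,-6.3],[0,0,0],0.06],[[0,0,0],[0.0111,0.0463,0],0.06],[[0,0,0],[0.0111,0.0463,0],0.06],[[0,0,0],[0,0,0],0.06],[[0,0,0],[0,0,0],0.06],[[0,0,0],[0,0,0],0.06],[[0,0,0],[0,0,0],0.06],[[0,0,0],[0,0,0],0.06]]'
python3 - <<'E'
from h import *
s=arm.get_state();p=s['position'];R=np.array(s['ee_rot']);print(p,np.degrees(np.arctan2(R[1,0],R[0,0])),s['joint_positions'])
m={};I={}
for n in("wrist","scene","side"):
    m[n]=arm.camera_model(n);I[n]=arm.snapshot(n);cv2.imwrite(f"pics/{n}3.png",I[n])
    print(n,proj(m[n],[.596,.089,.19]))
np.savez("w3.npz",K=m["wrist"]["camera_matrix"],T=m["wrist"]["T"])
t=[]
for n in m:
    u,v=map(int,proj(m[n],[.596,.089,.19]));k=45 if n=="wrist" else 25
    t.append(cv2.resize(I[n][v-k:v+k,u-k:u+k],(260,260),interpolation=2));print(n,u-k,v-k,260/(2*k))
cv2.imwrite("pics/ball3.png",np.hstack(t))
E
```

```text
clock: 9.3
position: [0.501, 0.0913, 0.2787]
ee_rot: [[0.354, 0.935, -0.001], [0.935, -0.354, -0.0], [-0.0, -0.001, -1.0]]
force: [-0.7, 0.6, -0.9]
gripper_width: 0.0596
clock: 10.3
position: [0.5969, 0.0889, 0.279]
ee_rot: [[0.255, 0.967, 0.0], [0.967, -0.255, 0.0], [0.0, 0.0, -1.0]]
force: [0.3, -0.7, 0.2]
gripper_width: 0.0598
[0.5969 0.0889 0.279 ] 75.21381566479825 [ 7.3443 19.5685 93.7268  0.002  66.6878 22.1297]
wrist (np.float64(278.46110854734394), np.float64(218.62797386392293))
scene (np.float64(292.7521618332836), np.float64(198.4931639104482))
side (np.float64(254.70762727935576), np.float64(190.1257038764028))
wrist 233 173 2.888888888888889
scene 267 173 5.2
side 229 165 5.2
```

View pics/ball3.png

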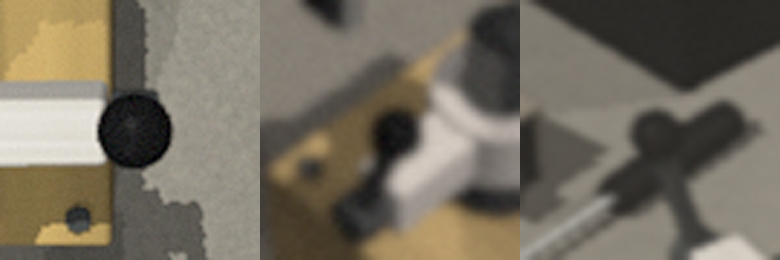

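All three crops show the ball centred at about (132,131). The rays agree on (0.5965, 0.089, 0.190), and the TCP is straight above it to within 0.5 mm. I descend and pinch.

```bash
python3 -m pendant '[[[0,0,0],[0,0,0.03],0.06],[[0,0,0],[0,0,0.03],0.06],[[0,0,0],[0,0,0.026],0.06],[[0,0,0],[0,0,0.02],0.06],[[0,0,0],[0,0,0],0.06],[[0,0,0],[0,0,0],0.035],[[0,0,0],[0,0,0],0.028],[[0,0,0],[0,0,0],0.026]]' 40
python3 -m pendant '[[[0,0,0],[0,0,0],0.024],[[0,0,0],[0,0,0],0.022],[[0,0,0],[0,0,0],0.018],[[0,0,0],[0,0,0],0.018],[[0,0,0],[0,0,0],0.018],[[0,0,0],[0,0,0],0.018],[[0,0,0],[0,0,0],0.018],[[0,0,0],[0,0,0],0.018]]' 40
python3 - <<'E'
from h import *
s=arm.get_state();p=s['position'];R=np.array(s['ee_rot']);print(p,"tool-frame force",R.T@np.array(s['force']),s['moment'])
E
```

```text
clock: 11.45
position: [0.5978, 0.0889, 0.1736]
ee_rot: [[0.255, 0.967, 0.001], [0.967, -0.255, 0.0], [0.001, 0.001, -1.0]]
force: [0.0, -0.4, -0.4]
gripper_width: 0.0258
clock: 12.45
position: [0.5973, 0.0889, 0.173]
ee_rot: [[0.255, 0.967, -0.0], [0.967, -0.255, 0.0], [0.0, -0.0, -1.0]]
force: [-3.3, -0.4, 6.1]
gripper_width: 0.0194
[0.5973 0.0889 0.173 ] tool-frame force [-1.2384 -3.0913 -6.0538] [0.0829 0.4471 0.0203]
```

Pinched. I lead the ball along the first half of the arc (0.27 → 0.91 rad).

```bash
python3 -m pendant '[[[0,0,0],[0.0055,-0.0004,0.0020],0.018],[[0,0,0],[0.0056,0,0.0023],0.018],[[0,0,0],[0.0053,0,0.0027],0.018],[[0,0,0],[0.0051,0,0.0031],0.018],[[0,0,0],[0.0048,0,0.0035],0.018],[[0,0,0],[0.0045,0,0.0039],0.018],[[0,0,0],[0.0042,0,0.0043],0.018],[[0,0,0],[0.0039,0,0.0046],0.018]]' 40
python3 - <<'E'
from h import *
s=arm.get_state();p=s['position'];R=np.array(s['ee_rot']);print(p,"tool-frame force",R.T@np.array(s['force']),s['moment'])
d=p[:2]-np.array([.5093,.0905]);print("rad,tang",d@[.967,-.255],d@[.255,.967])
m=arm.camera_model("wrist");cv2.imwrite("pics/wrist4.png",arm.snapshot("wrist"));np.savez("w4.npz",K=m["camera_matrix"],T=m["T"])
a=cv2.imread("pics/wrist4.png");cv2.imwrite("pics/side4.png",cv2.resize(arm.snapshot("side")[170:290,220:380],(400,300),interpolation=2))
cv2.imwrite("pics/v4.png",np.hstack([cv2.resize(a,(400,300)),cv2.imread("pics/side4.png")]))
E
```

```text
clock: 13.45
position: [0.608, 0.1268, 0.1473]
ee_rot: [[0.255, 0.967, 0.002], [0.967, -0.255, 0.0], [0.001, 0.002, -1.0]]
force: [-2.0, 0.2, 8.8]
gripper_width: 0.0198
[0.608  0.1268 0.1473] tool-frame force [-0.3376 -1.9637 -8.8268] [-0.1782  0.4973  0.0311]
rad,tang 0.08613709622569461 0.060300202244799025
```

View pics/v4.png

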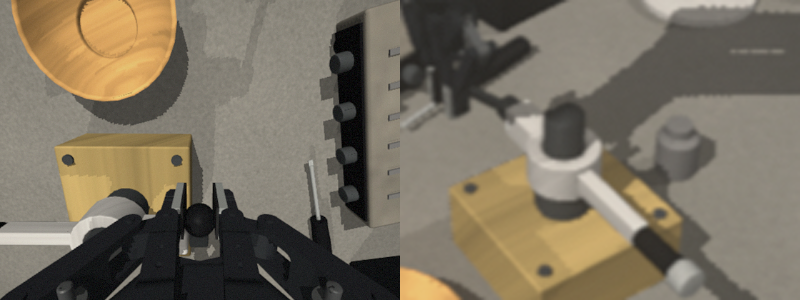

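The ball sits between the pads with the lever following (tangential 60 mm, about 0.92 rad), the arm bar hasn't moved, and forces are small. Second half next.

```bash
python3 -m pendant '[[[0,0,0],[0.0029,0,0.0049],0.018],[[0,0,0],[0.0030,0,0.0051],0.018],[[0,0,0],[0.0026,0,0.0054],0.018],[[0,0,0],[0.0022,0,0.0056],0.018],[[0,0,0],[0.0018,0,0.0057],0.018],[[0,0,0],[0.0013,0,0.0059],0.018],[[0,0,0],[0.0008,0,0.0059],0.018],[[0,0,0],[0.0003,0,0.0075],0.018]]' 40
python3 -m pendant '[[[0,0,0],[0,0,0.0010],0.018],[[0,0,0],[0,0,0.0010],0.018],[[0,0,0],[0,0,0.001],0.018],[[0,0,0],[0,0,0],0.018],[[0,0,0],[0,0,0],0.018],[[0,0,0],[0,0,0],0.018],[[0,0,0],[0,0,0],0.018],[[0,0,0],[0,0,0],0.018]]' 40
python3 - <<'E'
from h import *
s=arm.get_state();p=s['position'];R=np.array(s['ee_rot']);print(p,"tool-frame force",R.T@np.array(s['force']),s['moment'])
d=p[:2]-np.array([.5093,.0905]);print("rad,tang",d@[.967,-.255],d@[.255,.967])
E
```

```text
clock: 14.55
position: [0.6131, 0.1412, 0.1016]
ee_rot: [[0.255, 0.967, 0.005], [0.967, -0.255, 0.0], [0.002, 0.005, -1.0]]
force: [4.5, -2.6, 5.2]
gripper_width: 0.0197
clock: 15.55
position: [0.613, 0.1408, 0.0983]
ee_rot: [[0.254, 0.967, 0.005], [0.967, -0.254, -0.0], [0.001, 0.005, -1.0]]
force: [4.7, -1.4, 4.0]
gripper_width: 0.0196
[0.613  0.1408 0.0983] tool-frame force [-0.1409  4.9036 -3.9904] [-0.4596 -0.9295  0.5957]
rad,tang 0.0874889112324755 0.07511787622041556
```

```bash
python3 -m pendant '[[[0,0,0],[0,0,0.0010],0.018],[[0,0,0],[0,0,0.0010],0.018],[[0,0,0],[0,0,0.001],0.018],[[0,0,0],[0,0,0.001],0.018],[[0,0,0],[0,0,0],0.018],[[0,0,0],[0,0,0],0.018],[[0,0,0],[0,0,0],0.018],[[0,0,0],[0,0,0],0.018]]' 40
python3 - <<'E'
from h import *
s=arm.get_state();p=s['position'];R=np.array(s['ee_rot']);print(p,"tool-frame force",R.T@np.array(s['force']),s['moment'])
m=arm.camera_model("wrist");im=arm.snapshot("wrist");cv2.imwrite("pics/wrist5.png",im);np.savez("w5.npz",K=m["camera_matrix"],T=m["T"])
for q in([.4445,.1078,.1275],[.509,.0908,.168]):print(proj(m,q))
sc=arm.snapshot("scene");cv2.imwrite("pics/scene5.png",sc)
cv2.imwrite("pics/v5.png",np.hstack([im[:,:300],cv2.resize(sc[130:270,220:380],(480,420),interpolation=2)]))
E
```

```text
clock: 16.55
position: [0.612, 0.1419, 0.0941]
ee_rot: [[0.257, 0.967, 0.003], [0.967, -0.257, 0.002], [0.002, 0.002, -1.0]]
force: [2.7, 3.9, 5.9]
gripper_width: 0.0199
[0.612  0.1419 0.0941] tool-frame force [ 4.529   1.6274 -5.869 ] [ 0.4067 -0.1753 -0.3574]
(np.float64(-20.580424503390816), np.float64(436.30866532621934))
(np.float64(52.16635553025705), np.float64(545.3952213832545))
```

View pics/v5.png

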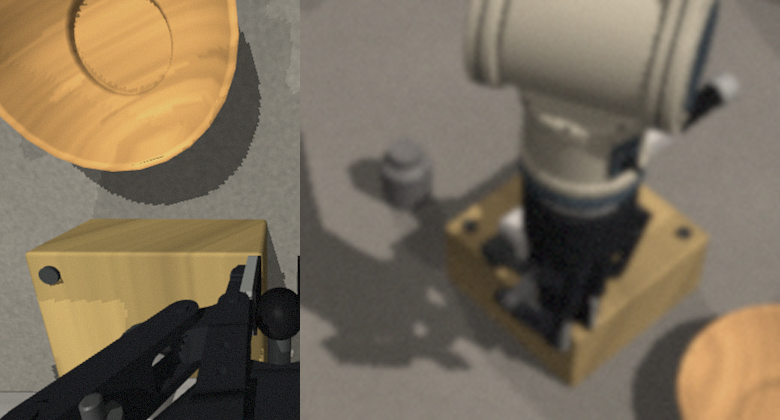

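The bowl, calibrator and stand look undisturbed. The ball is still pinched at (279,315), but z went 4 mm lower without a rise in force, so I compare where the ball sits in the fingers between the two wrist frames.

```bash
python3 - <<'E'
from h import *
t=[]
for n in(4,5):
    im=cv2.imread(f"pics/wrist{n}.png");z=np.load(f"w{n}.npz");m=dict(camera_matrix=z["K"],T=z["T"])
    c=cv2.resize(im[280:350,240:320],None,fx=5,fy=5,interpolation=2);t.append(np.clip(255*(c/255.)**.5,0,255).astype(np.uint8))
sd=arm.snapshot("side");cv2.imwrite("pics/side5.png",sd)
b=cv2.resize(sd[160:280,200:340],(400,350),interpolation=2)
sc=cv2.imread("pics/scene5.png");b2=cv2.resize(sc[170:250,280:370],(400,250),interpolation=2)
cv2.imwrite("pics/v6.png",np.vstack([np.hstack(t),np.hstack([cv2.resize(b,(400,250)),b2])]))
T=arm.camera_model("wrist")["T"];s=arm.get_state();print(np.array(s['ee_rot']).T@(T[:3,3]-s['position']))
m=arm.camera_model("wrist")
for dz in(-.014,-.017,-.02,-.024):
    print(dz,proj(m,np.array(s['position'])+np.array(s['ee_rot'])@[0,0,dz]))
E
```

```text
[ 0.0771 -0.0006 -0.1419]
-0.014 (np.float64(280.1174588827893), np.float64(284.25421133447014))
-0.017 (np.float64(280.14315307516284), np.float64(287.53322130565266))
-0.02 (np.float64(280.16990014798427), np.float64(290.94659648423885))
-0.024 (np.float64(280.20731572281534), np.float64(295.7214514851231))
```

View pics/v6.png

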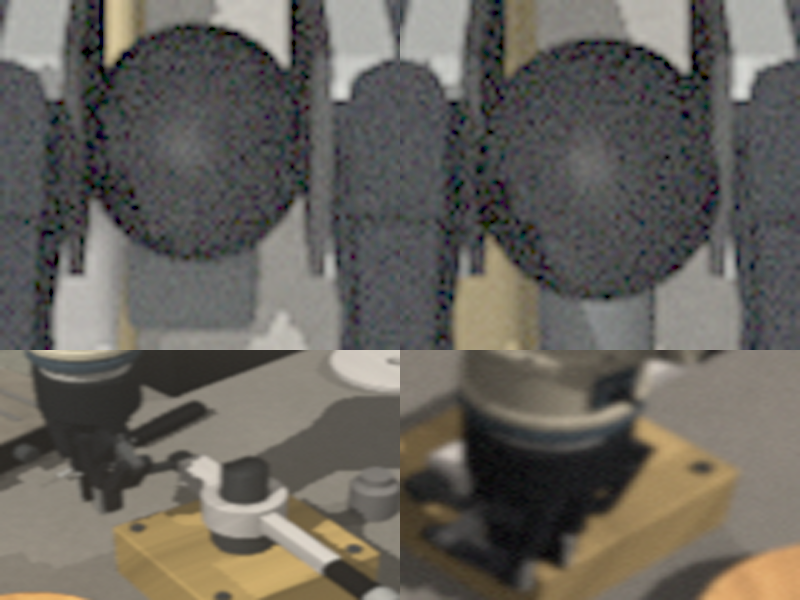

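The ball has slid several mm up between the pads (apparent diameter 47→52 px), so whether the stop was reached is unclear. I open, rise and look at the lever and collar from above.

```bash
python3 -m pendant '[[[0,0,0],[0,0,0],0.03],[[0,0,0],[0,0,0],0.05],[[0,0,0],[0,0,0],0.06],[[0,0,0],[0,0,-0.03],0.06],[[0,0,0],[-0.015,-0.01,-0.05],0.06],[[0,0,0],[-0.025,-0.02,-0.05],0.06],[[0,0,0],[-0.025,-0.02,-0.05],0.06],[[0,0,0],[0,0,0],0.06]]' 40
python3 - <<'E'
from h import *
m=arm.camera_model("wrist");im=arm.snapshot("wrist");cv2.imwrite("pics/wrist7.png",im);np.savez("w7.npz",K=m["camera_matrix"],T=m["T"])
s=arm.get_state();print(s['position'],s['force']);print(proj(m,[.509,.0908,.168]))
sc=arm.snapshot("scene");sd=arm.snapshot("side");cv2.imwrite("pics/scene7.png",sc);cv2.imwrite("pics/side7.png",sd)
t=np.vstack([cv2.resize(sc[170:250,270:370],(300,240),interpolation=2),cv2.resize(sd[180:260,215:315],(300,240),interpolation=2)])
w=cv2.resize(im[:, 60:480],(480,480),interpolation=2)
cv2.imwrite("pics/v7.png",np.hstack([w,t]))
E
```

```text
clock: 17.7
position: [0.5463, 0.0902, 0.2775]
ee_rot: [[0.256, 0.967, 0.007], [0.967, -0.256, 0.001], [0.003, 0.006, -1.0]]
force: [0.3, -0.2, -0.7]
gripper_width: 0.0598
[0.546  0.0905 0.2753] [ 0.859   0.4959 -0.5156]
(np.float64(238.78051438348305), np.float64(220.98123095331044))
```

The picture limit is reached, so I measure numerically: ball by dark blob across the views, collar by bar and block edges.

```bash
cat > meas.py <<'E'
from h import *
import sys
z=np.load(sys.argv[1]+".npz");m=dict(camera_matrix=z["K"],T=z["T"]);n=sys.argv[2]
a=np.array([.509,.0908]);u=np.array([.9666,-.2563]);t=np.array([.2563,.9666])
im=cv2.imread(f"pics/wrist{n}.png");G=cv2.cvtColor(im,6).astype(np.float32)
def at(r,tt,zz):return np.r_[a+r*u+tt*t,zz]
print("expect ball px",proj(m,at(.085,.075,.1175)))
# ball by Hough in wrist
x,y=map(int,proj(m,at(.085,.075,.1175)));k=45;x0,y0=max(x-k,0),max(y-k,0)
g=cv2.resize(cv2.cvtColor(im,6)[y0:y+k,x0:x+k],None,fx=4,fy=4,interpolation=2)
c=cv2.HoughCircles(cv2.GaussianBlur(g,(7,7),0),cv2.HOUGH_GRADIENT,1,30,param1=80,param2=18,minRadius=36,maxRadius=90)
obs=[]
if c is not None:
    for q in c[0][:3]:print("hough",x0+q[0]/4,y0+q[1]/4,"r",q[2]/4,"zdepth est",m["camera_matrix"][0,0]*.011/(q[2]/4))
    q=c[0][0];obs.append((m,x0+q[0]/4,y0+q[1]/4))
for nm in("scene","side"):
    mm=arm.camera_model(nm);I=cv2.cvtColor(cv2.imread(f"pics/{nm}{n}.png"),6);x,y=map(int,proj(mm,at(.085,.075,.1175)));k=18
    g=I[y-k:y+k,x-k:x+k];print(nm,"exp",x,y);print(g[::2,::2])
# bar direction: sample across bar at radii
def prof(r,zz,hw,sgn):
    w=np.arange(-hw,hw,.0002);pts=np.array([proj(m,at(sgn*r,q,zz)) for q in w]).astype(np.float32)
    v=cv2.remap(G,pts[:,0].reshape(1,-1),pts[:,1].reshape(1,-1),1).ravel();v=np.convolve(v,np.ones(5)/5,'same');g=np.gradient(v)[6:-6];w=w[6:-6]
    return w[g.argmax()],w[g.argmin()]
for nm,sg,rs,zz,hw in(("bar",-1,np.arange(.04,.1,.005),.1275,.013),("blk",1,np.arange(.042,.072,.003),.1305,.02)):
    e=np.array([prof(r,zz,hw,sg) for r in rs]);mid=e.mean(1);print(nm,"width",np.abs(np.diff(e,axis=1)).ravel()*1e3,"mid mm",mid*1e3)
    ok=abs(np.abs(np.diff(e,axis=1)).ravel()-np.median(np.abs(np.diff(e,axis=1))))<.0015
    print("angle deg (CCW+ vs flat)",np.degrees(np.polyfit(sg*rs[ok],mid[ok],1)[0]))
E
python3 meas.py w7 7
```

```text
expect ball px (np.float64(327.4657766136203), np.float64(133.05654746383314))
hough 330.375 135.125 r 11.475 zdepth est 0.28103650343620046
scene exp 309 234
[[ 64  94 135 156 155 157 153 148 134 129 126 122 123 124 130 131 133 133]
 [ 57  67  97 135 150 155 156 151 139 136 135 132 129 126 124 128 130 131]
 [ 90  58  62  82 123 150 159 148 139 138 135 132 134 130 126 124 126 130]
 [135 103  69  57  75 109 142 151 143 140 140 133 132 132 129 125 126 126]
 [130 137 119  74  58  65  98 131 138 134 137 140 135 132 134 131 127 125]
 [ 91 125 139 129  92  60  61  76  92  87 106 128 139 137 134 131 133 128]
 [ 59  84 122 142 134  98  64  42  28  25  40  80 130 140 137 134 132 134]
 [ 61  63  80 115 131 128 104  45  24  21  27  53 117 139 137 138 134 135]
 [ 63  59  63  77 105 125 123  69  19  22  30  54 120 139 137 139 139 137]
 [ 62  59  60  62  72  99 120 100  47  22  19  63 125 140 138 139 141 126]
 [ 66  63  63  62  62  70  96 117 107  80  55  76 121 139 144 141 127 111]
 [ 62  64  62  64  61  63  67  89 118 123 108 111 130 139 137 124 114 112]
 [ 63  65  64  63  64  59  64  65  89 115
[... 1417 characters left out ...]
38 138 137 137 137 140 139 138 137 139 139 140 139 138 138]
 [139 140 138 138 139 139 138 139 139 140 139 138 136 137 139 138 138 140]
 [139 139 139 141 139 138 139 140 141 140 141 140 139 140 139 138 140 141]
 [138 139 140 139 137 137 140 141 141 139 138 139 141 142 140 139 139 142]
 [142 142 141 139 138 138 142 140 140 140 140 142 140 141 140 134 139 144]]
bar width [13.  15.2 13.  13.  13.  13.  13.  13.  12.8 12.8 13.6 12.8] mid mm [1.1 0.  1.1 1.1 1.1 1.1 1.1 1.1 1.2 1.2 1.6 1.2]
angle deg (CCW+ vs flat) -0.2912176462469454
blk width [24.6 24.8 24.6 24.6 24.8 24.8 24.8 24.6 24.6 30.8] mid mm [ 0.1 -0.   0.1  0.1 -0.  -0.  -0.  -0.1 -0.1  3. ]
angle deg (CCW+ vs flat) -0.4456338406573039
```

The collar is now within about 0.3° of the flat. Triangulate the ball for the lever angle:

```bash
python3 - <<'E'
from h import *
def cen(nm,x,y,th):
    G=cv2.cvtColor(cv2.imread(f"pics/{nm}7.png"),6)[y-12:y+12,x-12:x+12];g=cv2.resize(G,None,fx=8,fy=8,interpolation=2)
    mk=(g<th).astype(np.uint8);mk=cv2.morphologyEx(mk,2,cv2.getStructuringElement(2,(41,41)))
    c=min(cv2.findContours(mk,0,1)[0],key=lambda c:abs(np.mean(c[:,0],0)-96).sum());(u,v),r=cv2.minEnclosingCircle(c)
    M=cv2.moments(c);u,v=M["m10"]/M["m00"],M["m01"]/M["m00"];print(nm,x-12+u/8-.44,y-12+v/8-.44,"r",r/8,"exp r");return x-12+u/8-.44,y-12+v/8-.44
a=arm.camera_model("scene");b=arm.camera_model("side");s=cen("scene",310,232,60);d=cen("side",235,222,70)
z=np.load("w7.npz");w=dict(camera_matrix=z["K"],T=z["T"])
A=np.array([.509,.0908]);U=np.array([.9648,-.263]);V=np.array([.263,.9648])
for o in([(a,*s),(b,*d)],[(a,*s),(b,*d),(w,330.4,135.1)]):
    p,e=tri(*o);print(p,e,"rad",(p[:2]-A)@U,"tang",(p[:2]-A)@V,"phi",np.arctan2((p[:2]-A)@V,p[2]-.1175))
E
```

```text
scene 309.12907521389906 231.05420508119434 r 5.050151824951172 exp r
side 235.1046401391607 221.3241335072842 r 4.745579242706299 exp r
[0.61   0.1397 0.1279] [np.float64(5.43776400860485e-06), np.float64(5.437764008543454e-06)] rad 0.08457682831169634 tang 0.0737040871987238 phi 1.4309484182599421
[0.6105 0.1397 0.128 ] [np.float64(0.000324844860259577), np.float64(0.0004677827408283921), np.float64(0.0006626140912696253)] rad 0.08502345355521511 tang 0.07385714706733514 phi 1.429236479995515
```

The lever is at about 1.43 rad (three views agree within 0.7 mm, ball z 0.128), so it isn't fully tight yet. I'll press straight down on the ball with closed fingers, which puts no turning load on the collar.

```bash
python3 -m pendant '[[[0,0,0],[0.032,0.0249,0],0],[[0,0,0],[0.032,0.0249,0],0],[[0,0,0],[0,0,0],0],[[0,0,0],[0,0,0.03],0],[[0,0,0],[0,0,0.03],0],[[0,0,0],[0,0,0.03],0],[[0,0,0],[0,0,0.027],0],[[0,0,0],[0,0,0],0]]' 40
python3 - <<'E'
from h import *
s=arm.get_state();p=s['position'];R=np.array(s['ee_rot']);print(p,R.T@(np.array([.6104,.1400,.139])-p),s['force'],s['gripper_width'])
E
```

```text
clock: 18.85
position: [0.6073, 0.1393, 0.1528]
ee_rot: [[0.255, 0.967, -0.007], [0.967, -0.255, -0.002], [-0.003, -0.007, -1.0]]
force: [-0.7, 0.2, -0.3]
gripper_width: 0.0001
[0.6073 0.1393 0.1528] [0.0015 0.0029 0.0138] [-0.7184  0.1883 -0.2516] 0.00012439539652562258
```

```bash
python3 -m pendant '[[[0,0,0],[0.002,0.002,0.003],0],[[0,0,0],[0,0,0.004],0],[[0,0,0],[0,0,0.004],0],[[0,0,0],[0.0003,0,0.003],0],[[0,0,0],[0.0003,0,0.003],0],[[0,0,0],[0.0003,0,0.003],0],[[0,0,0],[0.0003,0,0.003],0],[[0,0,0],[0,0,0],0]]'
python3 -m pendant '[[[0,0,0],[0,0,0.001],0],[[0,0,0],[0,0,0],0],[[0,0,0],[0,0,0.001],0],[[0,0,0],[0,0,0],0],[[0,0,0],[0,0,0.001],0],[[0,0,0],[0,0,0],0],[[0,0,0],[0,0,0],0],[[0,0,0],[0,0,0],0]]'
```

```text
clock: 19.85
position: [0.6133, 0.1429, 0.1334]
ee_rot: [[0.255, 0.967, 0.001], [0.967, -0.255, 0.0], [0.001, 0.001, -1.0]]
force: [1.0, 0.5, 1.8]
gripper_width: 0.0001
clock: 20.85
position: [0.6131, 0.1427, 0.1304]
ee_rot: [[0.255, 0.967, 0.0], [0.967, -0.255, 0.0], [0.0, 0.0, -1.0]]
force: [3.2, 2.6, 3.9]
gripper_width: 0.0002
```

```bash
for i in 1; do python3 -m pendant '[[[0,0,0],[-0.001,-0.0015,0.001],0],[[0,0,0],[0,0,0.001],0],[[0,0,0],[0,0,0.001],0],[[0,0,0],[0,0,0],0],[[0,0,0],[0,0,0],0],[[0,0,0],[0,0,0],0],[[0,0,0],[0,0,0],0],[[0,0,0],[0,0,0],0]]'; done
python3 -m pendant '[[[0,0,0],[0,0,0.001],0],[[0,0,0],[0,0,0.001],0],[[0,0,0],[0,0,0],0],[[0,0,0],[0,0,0],0],[[0,0,0],[0,0,0],0],[[0,0,0],[0,0,0],0],[[0,0,0],[0,0,0],0],[[0,0,0],[0,0,0],0]]'
```

```text
clock: 21.85
position: [0.6113, 0.142, 0.1279]
ee_rot: [[0.255, 0.967, 0.0], [0.967, -0.255, -0.0], [-0.0, 0.0, -1.0]]
force: [0.9, 0.5, 9.7]
gripper_width: 0.0002
clock: 22.85
position: [0.6115, 0.142, 0.1272]
ee_rot: [[0.255, 0.967, 0.001], [0.967, -0.255, 0.0], [0.0, 0.001, -1.0]]
force: [-2.7, 0.1, 18.5]
gripper_width: -0.0003
```

The stop is found: force climbs to 18 N while z stays at 0.127 (expected 0.1285). One more small push, then off and check.

```bash
python3 -m pendant '[[[0,0,0],[0,0,0.001],0],[[0,0,0],[0,0,0],0],[[0,0,0],[0,0,0],0],[[0,0,0],[0,0,0],0],[[0,0,0],[0,0,-0.003],0],[[0,0,0],[0,0,-0.01],0],[[0,0,0],[0,0,-0.04],0],[[0,0,0],[0,0,-0.05],0]]'
python3 -m pendant '[[[0,0,0],[-0.022,-0.0166,-0.02],0.03],[[0,0,0],[-0.022,-0.0166,-0.02],0.06],[[0,0,0],[-0.022,-0.0166,0],0.06],[[0,0,0],[0,0,0],0.06],[[0,0,0],[0,0,0],0.06],[[0,0,0],[0,0,0],0.06],[[0,0,0],[0,0,0],0.06],[[0,0,0],[0,0,0],0.06]]'
python3 - <<'E'
from h import *
m=arm.camera_model("wrist");im=arm.snapshot("wrist");cv2.imwrite("pics/wrist8.png",im);np.savez("w8.npz",K=m["camera_matrix"],T=m["T"])
for n in("scene","side"):cv2.imwrite(f"pics/{n}8.png",arm.snapshot(n))
E
python3 meas.py w8 8 | grep -v '^ *\[*\[\?[ 0-9]*\]*$' | grep -v '^ \?\['
python3 - <<'E'
from h import *
A=np.array([.509,.0908]);U=np.array([.9648,-.263]);V=np.array([.263,.9648])
def cen(nm,th):
    m=arm.camera_model(nm);x,y=map(int,proj(m,np.r_[A+.085*U+.075*V,.1175]));G=cv2.cvtColor(cv2.imread(f"pics/{nm}8.png"),6)[y-14:y+14,x-14:x+14];g=cv2.resize(G,None,fx=8,fy=8,interpolation=2)
    mk=cv2.morphologyEx((g<th).astype(np.uint8),2,cv2.getStructuringElement(2,(41,41)))
    for c in cv2.findContours(mk,0,1)[0]:
        (u,v),r=cv2.minEnclosingCircle(c);M=cv2.moments(c);print(nm,"exp",x,y,"got",x-14+M["m10"]/M["m00"]/8-.44,y-14+M["m01"]/M["m00"]/8-.44,"r",r/8);o=(m,x-14+M["m10"]/M["m00"]/8-.44,y-14+M["m01"]/M["m00"]/8-.44)
    return o
p,e=tri(cen("scene",60),cen("side",70));print(p,e,"rad",(p[:2]-A)@U,"tang",(p[:2]-A)@V,"phi",np.arctan2((p[:2]-A)@V,p[2]-.1175))
# bystanders before/after
for nm in("scene","side"):
    d=cv2.absdiff(cv2.imread(f"pics/{nm}0.png"),cv2.imread(f"pics/{nm}8.png")).max(2)
    for k,P in(("bowl",[.533,.2935,.03]),("calib",[.5093,-.0724,.04])):
        x,y=map(int,proj(arm.camera_model(nm),P));print(nm,k,"frac changed",(d[y-20:y+20,x-20:x+20]>40).mean())
E
```

```text
clock: 23.85
position: [0.6091, 0.1415, 0.2264]
ee_rot: [[0.255, 0.967, -0.006], [0.967, -0.255, -0.001], [-0.003, -0.006, -1.0]]
force: [-0.1, 0.3, 0.3]
gripper_width: 0.0001
clock: 24.85
position: [0.5464, 0.0912, 0.267]
ee_rot: [[0.255, 0.967, -0.0], [0.967, -0.255, -0.0], [-0.0, -0.0, -1.0]]
force: [0.5, -0.0, 0.5]
gripper_width: 0.0603
expect ball px (np.float64(330.6604377936915), np.float64(134.23080443240076))
hough 332.625 135.875 r 11.225 zdepth est 0.28729566811070983
scene exp 309 234
side exp 234 225
bar width [12.8 12.8 13.4 13.6 13.4 12.6 12.6 12.6 12.6 12.6 12.6 12.8] mid mm [1.4 1.4 1.7 1.8 1.9 2.3 2.3 2.3 2.3 2.3 2.3 2.4]
angle deg (CCW+ vs flat) -1.0818084243728858
blk width [24.2 24.8 24.2 24.  24.  24.  24.  24.2 24.8 32. ] mid mm [-0.3 -0.  -0.3 -0.4 -0.4 -0.4 -0.4 -0.5 -0.8  2.6]
angle deg (CCW+ vs flat) -1.177746578880017
scene exp 309 234 got 308.3425953060166 234.09254668049792 r 4.831315517425537
side exp 234 225 got 235.31592745125414 225.03954767555493 r 4.578278064727783
[0.6109 0.139  0.1167] [np.float64(0.00023356199040099765), np.float64(0.00023356199040102082)] rad 0.08560492725762921 tang 0.07325832715720353 phi 1.582104006617728
scene bowl frac changed 0.0
scene calib frac changed 0.076875
side bowl frac changed 0.0
side calib frac changed 0.261875
```

The lever is at its stop (ball z 0.117, 1.58 rad) and the collar is about 0.9° from the flat by this view. I check the calibrator and screwdriver by template match, since shadow explains the pixel change, then hand in.

```bash
python3 - <<'E'
from h import *
for nm,k,x,y,r in(("scene","calib",255,187,11),("scene","driver",195,262,16),("scene","bowl",383,265,30),("side","bowl",207,310,30),("side","driver",250,202,14),("side","calib",331,226,8)):
    a=cv2.imread(f"pics/{nm}0.png",0);b=cv2.imread(f"pics/{nm}8.png",0)
    c=cv2.matchTemplate(b[y-r-8:y+r+8,x-r-8:x+r+8],a[y-r:y+r,x-r:x+r],cv2.TM_CCOEFF_NORMED);_,v,_,l=cv2.minMaxLoc(c);print(nm,k,"shift",l[0]-8,l[1]-8,"score",round(v,2))
s=arm.get_state();print(s['clock'],s['force'],s['gripper_width']);print(arm.sign_off())
E
```

```text
scene calib shift 0 0 score 0.99
scene driver shift 0 0 score 1.0
scene bowl shift 0 0 score 0.98
side bowl shift 0 0 score 0.95
side driver shift 0 0 score 0.74
side calib shift 3 -5 score 0.22
25.0 [-0.8021  0.6544  0.4487] 0.06022452461957002
the job is handed in; nothing more can be done
None
```

The collar is turned so its screw faces the flat, the lever is tight against its stop, and I handed the job in at 25 s with the gripper open and clear.

- **Collar:** I gripped the bare metal arm 75 mm from the shaft and turned it about 50° clockwise. Before tightening it was within about 0.5° of the flat. The last view after tightening reads about 0.9° past it, so it seems to have moved slightly during tightening.
- **Lever:** I pinched the ball and led it down, but it slipped between the fingers and stopped at about 1.43 rad. I then pressed it straight down with closed fingers until it hit the stop, at roughly 18 N or a little more. The last measurement gave 1.58 rad with the ball at 0.117 m, against 1.57 rad and 0.1175 m expected.
- **Bystanders:** The scene view shows no shift of the bowl, calibrator or screwdriver. In the side view the bowl and screwdriver also matched, the screwdriver only weakly (0.74). The calibrator had no usable match there (0.22); I put that down to it being partly hidden and shaded differently, but did not confirm it.
- **Capsule:** I never gripped the microphone capsule, and I saw no contact with it.

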